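# Step the seed lamp's window turret round and switch the lamp on

### The job

Using only the fingertips, and without gripping or lifting anything, gently push the upright tab on the seed lamp's round turret, either way round, until the largest window stands squarely in line with the fixed pointer on the housing. Then press the lamp button on the low console right down and let it come back up. Do not press the button while the turret is out of place, and leave the two vials and the loupe where they are.

Things in the scene. Friction and masses are not known exactly. Their poses are not given: they have to be found in the camera images.
- lamp_base: white fixed housing of the seed lamp: 170 (x) x 180 (y) mm, top at 40 mm, with a lower console 110 mm wide, top at 24 mm, reaching to y = -167 mm. Origin on the worktop under the turret axis, z up; turned by up to 0.3 rad. The pointer, a small dark steel diamond with a tail, stands on the top beside the turret's rim at +x (63 to 83 mm from the axis, top at 46 mm)
- turret (a joint): turret angle (rad) about the upright axis of lamp_base, anticlockwise seen from above, no end stops, no detents. 0 or any whole turn = largest window exactly in line with the pointer. A stiff bearing (about 1.5 N at the tab) keeps it where it is left. It starts anywhere at least 0.7 rad out of place, between 0.7 and 5.58
- big_window (a point): centre of the largest of the turret's five white, steel-rimmed round windows, on the top face. The turret is a black disc 120 mm across, top 52 mm above the worktop (hub screw to 58). Windows 32, 25, 19, 14, 9 mm across, in that order anticlockwise, centres 40 mm from the axis, 72 degrees apart
- pointer_spot (a point): fixed point of the housing where the centre of the window in use belongs: 40 mm from the turret axis on the line to the pointer (+x of lamp_base), 52 mm above the worktop
- tab_mid (a point): middle of the turret's only tab: an upright steel plate on its rim opposite the largest window (at turret angle + pi in lamp_base), turning with it. 24 mm radially (64 to 88 mm from the axis, middle at 76), 8 mm thick along the turning, 47 to 83 mm above the worktop (middle at 65). In this frame x points inwards to the axis, z up
- lamp_button (a joint): travel (m) of the round grey lamp button, 26 mm across, on the low console: 0 = up, 0.006 = fully down. It springs back; fully down takes 4 N. It counts as pressed from 0.0045.
- lamp_button_top (a point): middle of the button's upper face, 135 mm from the turret axis at -y of lamp_base; it is pressed straight down
- vial_a: bystander: loose vial, 24 mm across, 72 mm tall, red cap, upright, about 140 mm from the turret axis beyond the housing's +y side; origin at the middle of its foot
- vial_b: bystander: loose vial, 24 mm across, 62 mm tall, white cap, upright, at the +x side of the console, about 95 mm from the button; origin at the middle of its foot
- loupe: bystander: loose folding loupe, 30 x 81 x 12 mm, lying beyond the end of the console; origin at the middle of its underside

How it is judged:
By the outcome, as a careful person would: the job done as asked, in the order asked, and still so for the second after the job is handed in, with the robot touching nothing.
It also fails if it takes over 51 s, if anything falls off the work surface, if the arm or the gripper's body presses on something with over 40 N, if the wrist force passes 120 N, or if a joint passes its speed limit or range.

### The arm

A 6-joint arm with a two-finger parallel gripper is mounted at the origin on the work surface; the furniture and walls round the work are solid. World frame = base frame: x ahead of the robot, y to its left, z up, the work surface at z = 0. Lengths are in m, angles in rad, forces in N, time in s.
With the tool pointing down it reaches from about 0.3 to 0.875 m from the base axis. Payload 6.4 kg.
Tool frame: the origin (TCP) lies midway between the tips of the shut fingers; the grasp point (between the pads) lies 19 mm behind it (ctrl.hold_point_z is the distance from the TCP to the grasp point, in m); z points along the fingers, y is the line along which they close (so a half turn about z gives the same grasp; the last joint's range is limited). The gripper opens to 85 mm and grips with 20 to 120 N. Pads are 22 mm wide; open, the fingers measure 114 mm over their backs; the gripper's body (76 mm by 85 mm) begins 54 mm behind the grasp point. The pads swing forward as they close: fully open they stand 13 mm farther back than shut.
Start: joints at [-0.206, 0.181, 1.607, -0, 1.354, -0.206], TCP at [0.575, 0, 0.231] pointing down, gripper open.
Joint ranges: [-2.99, 2.99], [-0.89, 2.07], [0.3, 2.58], [-1.14, 4.28], [0, 2.63], [-3.12, 3.12]. Speed limits (rad/s): [2.57, 2.57, 3.01, 3.14, 3.14, 3.14].

### API

Orientations are given as a unit quaternion [w, x, y, z].
In Python, from bench import ctrl gives the robot as it stands.
- The arm moves only by the tool carry_out, never from a script. Its argument "plan" is text: rows parted by semicolons, each of 6 numbers parted by spaces: the shift along the tool's x, y, z as a fraction of full scale, then the turn, a rotation vector about the tool's x, y, z as a fraction of full scale. A call has exactly 8 rows; each row shifts and turns the commanded pose from where the row before left it, along the tool's axes as they then stand; what a row does not reach is not made up. Full scale, the value 1, is 40 mm for a shift and 0.1 rad for a turn. A row lasts 1/12 s, in which the tool goes at most 41.7 mm and 7.16 degrees, less where a joint would pass 70% of its speed; a pose out of reach is approached as far as the arm can. A call with a number of a shift or a turn outside -1 to 1 is refused whole. A call with a gripper value outside its range is refused whole. "claw" is the gripper's target within -1 to 1 (shut at 1, half-way at 0, fully open at -1), set as the call begins (left out, the last holds). The fingers move at their own pace and stop on an object; the grip force is fixed at half the most. Time passes only in rows, so rows that do not move let the fingers close, or fill a call up. It gives the time, the measured TCP pose, the force, the opening and the grip force at its end, in the units of the state.
- ctrl.get_obs(): the state, without advancing time (a new reading comes with each control period).
- ctrl.camera(name): name is "scene" or "side" or "wrist"; returns a dict with "pixels" (400x640x3 uint8, red, green, blue), "mtx" (3x3 intrinsics, pixels), "R" (3x3) and "t" (3): a world point X has camera coordinates R X + t. Camera axes: x right, y down, z forward; pixel columns grow to the right and rows downward; lengths in m; the calibration is good to about 2 mm. The wrist camera is an equidistant fisheye: a pixel r from the principal point sees the ray r / f radians off the axis. A picture is of the moment at which its call begins. There is no depth.
- ctrl.hand_in(): hands the job in; it is judged then, once.
The state is a dict: "time_s": time; "q": joint angles; "dq": joint speeds; "joint_efforts": joint torques, N m; "eef_pos": TCP position; "eef_rot": TCP orientation; "wrist_force": force on the tool from outside, world axes, zero at the start; "torque": the same for the moment, N m; "opening": opening from 0.0 (shut) to 1.0 (fully open); "grasp_force": force on a finger pad.
Only numpy, scipy, OpenCV 4.12 (cv2) and the standard library are available. Lean on these libraries where they do the work, as an engineer would, in place of code of your own. Each camera call takes 0.05 s, during which the arm holds its last target. There are 200 camera calls.

## Working session

There is one attempt and no reset: what is moved stays moved. The work goes in short steps, Python scripts to look and compute and a tool call to move; the robot and the scene stay as the last step left them, time stands still between calls to the robot, and variables do not carry over. Pictures are saved under pics/ and viewed, at most 10 in all, crops included, and the job is handed in when it is done.

Besides the shell and the picture viewer there is one more tool, called after "Request:" by a JSON object that holds its "method" and its "body", one argument or row to a line. carry_out: Moves the arm, as the interface text tells. Shift numbers are shares of 40 mm and turn numbers shares of 0.1 rad, none past 1 either way. Its arguments: {"type":"object","properties":{"plan":{"type":"string"},"claw":{"type":"number"}},"required":["plan"]}

```bash
mkdir -p pics; cat > h.py <<'E'
import numpy as np, cv2
from bench import ctrl
from scipy.spatial.transform import Rotation as Rn
def snap(n,f):
    c=ctrl.camera(n); cv2.imwrite(f'pics/{f}.png',c['pixels'][:,:,::-1]); np.savez(f'pics/{f}.npz',**c); return c
def ray(c,u,v,fish=False):
    K=c['mtx']; x=(u-K[0,2])/K[0,0]; y=(v-K[1,2])/K[1,1]
    if fish:
        r=np.hypot(x,y); d=np.array([x/r*np.sin(r),y/r*np.sin(r),np.cos(r)]) if r>0 else np.array([0,0,1.])
    else: d=np.array([x,y,1.])
    return -c['R'].T@c['t'], c['R'].T@d
def onz(c,u,v,z,fish=False):
    o,d=ray(c,u,v,fish); return o+d*(z-o[2])/d[2]
E
python3 - <<'E'
from h import *
a=[snap(n,n+'0')['pixels'] for n in('scene','side','wrist')]
o=ctrl.get_obs(); print(o['time_s'],o['eef_pos'],o['eef_rot'])
E
```

```text
0.15 [5.74595968e-01 1.07648724e-04 2.30602125e-01] [-5.64567740e-04  7.07107686e-01  7.07105559e-01 -3.60666683e-04]
```

View pics/scene0.png

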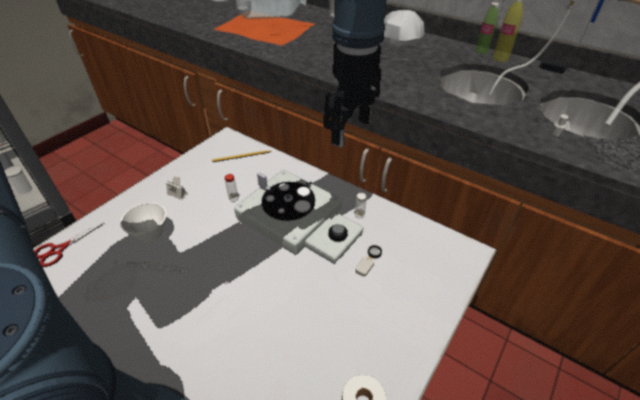

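View pics/wrist0.png

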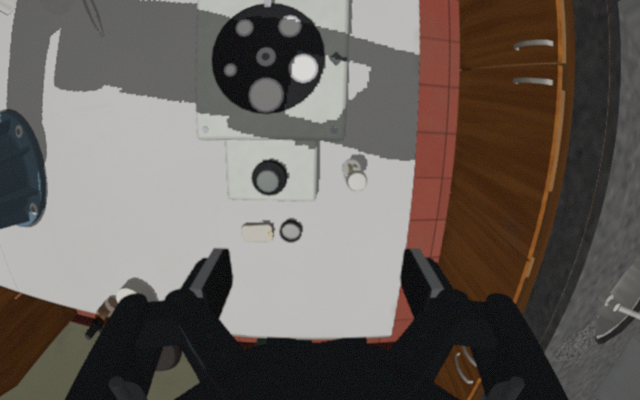

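The wrist view shows the turret hub near (266,57), the pointer to its right at (338,58), the big window below at (266,95) and the tab above at (268,2). The button is at (268,178). The turret therefore needs about +90° anticlockwise.

```bash
python3 - <<'E'
from h import *
w=dict(np.load('pics/wrist0.npz')); s=dict(np.load('pics/scene0.npz')); d=dict(np.load('pics/side0.npz'))
print(w['mtx'])
for n,u,v,z in [('hub',266,57,.058),('big',266,95,.052),('w25',303,68,.052),('w9',231,70,.052),('w14',245,28,.052),('w19',290,26,.052),('ptr',338,58,.046),('btn',268,178,.035),('cornerR',348,138,.04),('cornerL',197,138,.04),('conR',318,199,.024),('conL',228,199,.024),('vialb cap',357,181,.062),('lens',290,230,.01)]:
    print(n,onz(w,u,v,z,True).round(4))
for n,u,v,z in [('vial a cap',230,177,.072),('tab top',263,175,.083),('vialbcap',361,196,.062),('btn',338,229,.03),('hub',288,198,.058)]: print('S',n,onz(s,u,v,z).round(4))
E
```

```text
[[309.70691629   0.         316.16968141]
 [  0.         309.70691629 191.5227289 ]
 [  0.           0.           1.        ]]
hub [0.525  0.1173 0.058 ]
big [0.5235 0.0782 0.052 ]
w25 [0.5617 0.1054 0.052 ]
w9 [0.4868 0.1065 0.052 ]
w14 [0.502  0.1507 0.052 ]
w19 [0.5486 0.1502 0.052 ]
ptr [0.5975 0.1166 0.046 ]
btn [ 0.5199 -0.0155  0.035 ]
cornerR [0.6093 0.0309 0.04  ]
cornerL [0.4397 0.0339 0.04  ]
conR [ 0.577  -0.0448  0.024 ]
conL [ 0.4664 -0.0451  0.024 ]
vialb cap [ 0.6178 -0.0112  0.062 ]
lens [ 0.5408 -0.0926  0.01  ]
S vial a cap [0.487  0.2576 0.072 ]
S tab top [0.5266 0.1919 0.083 ]
S vialbcap [ 0.6156 -0.0116  0.062 ]
S btn [ 0.53   -0.0094  0.03  ]
S hub [0.5206 0.1171 0.058 ]
```

View pics/side0.png

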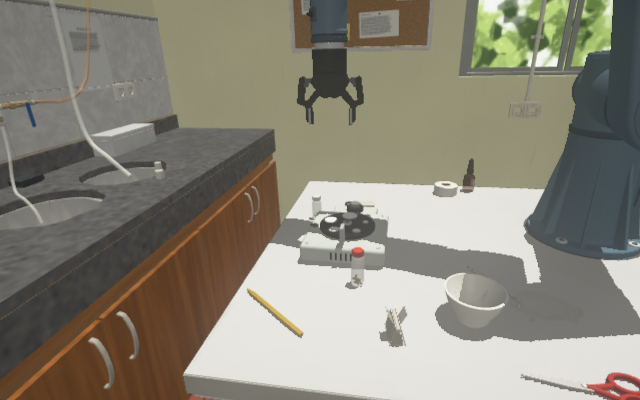

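The side view shows the tab (342,232) upright between the red-capped vial (357,252) and the turret, with free space on the +x side of the tab. I'll go there with the fingers shut.

Request:
{"method": "carry_out", "body": {
  "plan": "0.6 -0.05 0.3 0 0 0;0.6 -0.05 0.3 0 0 0;0.6 -0.05 0.3 0 0 0;0.6 -0.05 0.3 0 0 0;0.6 -0.05 0.3 0 0 0;0.6 -0.05 0.3 0 0 0;0.6 -0.05 0.3 0 0 0;0.6 -0.05 0.3 0 0 0",
  "claw": 1
}}

```text
time_s: 0.82
eef_pos: [0.5585, 0.1931, 0.1344]
eef_rot: [-0.0, 0.707, 0.707, -0.0]
wrist_force: [0.0, -0.2, 0.5]
opening: -0.001
grasp_force: 0.0
```

Request:
{"method": "carry_out", "body": {
  "plan": "0 0 0 0 0 0;0 0 0 0 0 0;0 0 0 0 0 0;0 0 0 0 0 0;0 0 0 0 0 0;0 0 0 0 0 0;0 0 0 0 0 0;0 0 0 0 0 0"
}}

```text
time_s: 1.48
eef_pos: [0.5593, 0.1916, 0.1356]
eef_rot: [0.0, 0.707, 0.707, 0.0]
wrist_force: [-0.2, -0.4, -0.1]
opening: -0.002
grasp_force: 0.0
```

```bash
python3 - <<'E'
from h import *
snap('wrist','wrist1')
o=ctrl.get_obs(); print(o['time_s'],o['eef_pos'],o['eef_rot'],o['opening'],o['wrist_force'])
E
```

```text
1.5333 [0.55916929 0.19166882 0.13550099] [8.91295689e-05 7.07289715e-01 7.06923786e-01 1.07114101e-04] -0.0019916558058128385 [ 0.11733232  0.62547951 -0.96734636]
```

View pics/wrist1.png

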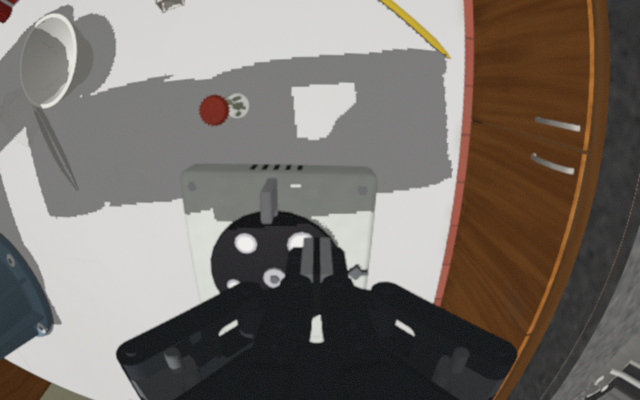

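The tab's top shows at about (269,183), left of the shut fingertips at (316,240). The pointer is at (357,271), the hub at (274,279) and the red vial at (214,110).

```bash
python3 - <<'E'
from h import *
w=dict(np.load('pics/wrist1.npz'))
for n,u,v,z in [('tab top',269,184,.083),('tabL',264,184,.083),('tabR',274,184,.083),('hub',274,279,.058),('ptr',357,271,.046),('cap',214,110,.072),('tipL',301,240,.14),('tipR',333,240,.14)]:
    print(n,onz(w,u,v,z,True).round(4))
E
```

```text
tab top [0.5289 0.2123 0.083 ]
tabL [0.5256 0.2123 0.083 ]
tabR [0.5323 0.2123 0.083 ]
hub [0.5239 0.12   0.058 ]
ptr [0.5961 0.1204 0.046 ]
cap [0.4907 0.2619 0.072 ]
tipL [0.5526 0.2006 0.14  ]
tipR [0.5685 0.2005 0.14  ]
```

Request:
{"method": "carry_out", "body": {
  "plan": "0.02 0 0.3 0 0 0;0.02 0 0.3 0 0 0;0.02 0 0.3 0 0 0;0.02 0 0.3 0 0 0;0 0 0.3 0 0 0;0 0 0.2 0 0 0;0 0 0.1 0 0 0;0 0 0 0 0 0"
}}

```text
time_s: 2.2
eef_pos: [0.5581, 0.1951, 0.0617]
eef_rot: [-0.001, 0.707, 0.707, -0.001]
wrist_force: [-0.1, -1.3, -0.5]
opening: -0.0
grasp_force: 0.0
```

Request:
{"method": "carry_out", "body": {
  "plan": "0 -0.05 0 0 0 0;0 -0.05 0 0 0 0;0 -0.05 0 0 0 0;0 -0.05 0 0 0 0;0 -0.05 0 0 0 0;0 -0.05 0 0 0 0;0 0 0 0 0 0;0 0 0 0 0 0"
}}

```text
time_s: 2.87
eef_pos: [0.547, 0.1952, 0.0635]
eef_rot: [0.0, 0.707, 0.707, 0.0]
wrist_force: [-0.3, 0.4, -0.1]
opening: -0.003
grasp_force: 0.0
```

```bash
python3 - <<'E'
from h import *
snap('wrist','wrist2')
E
```

```text
(no output)
```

View pics/wrist2.png

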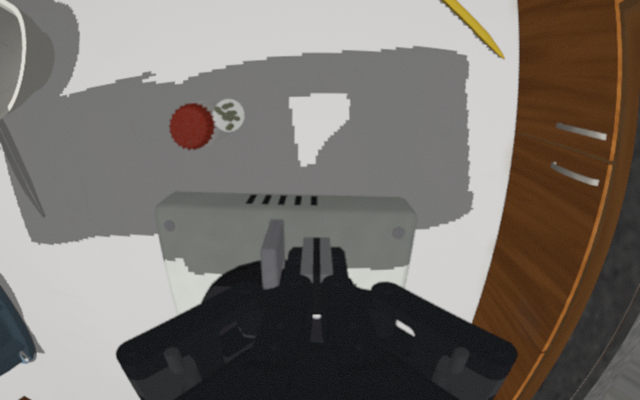

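The tab at (273,250) sits just left of the fingertips at (316,255), with a gap of a few mm. Next I'll sweep anticlockwise round the turret axis, turning the tool with it.

Request:
{"method": "carry_out", "body": {
  "plan": "0.026 -0.097 0 0 0 -0.5;0.026 -0.097 0 0 0 -0.5;0.026 -0.097 0 0 0 -0.5;0.026 -0.097 0 0 0 -0.5;0.026 -0.097 0 0 0 -0.5;0.026 -0.097 0 0 0 -0.5;0.026 -0.097 0 0 0 -0.5;0.026 -0.097 0 0 0 -0.5"
}}

```text
time_s: 3.58
eef_pos: [0.5156, 0.1983, 0.0635]
eef_rot: [0.0, 0.552, 0.834, 0.001]
wrist_force: [-0.0, 1.2, -1.0]
opening: 0.003
grasp_force: 0.7
```

Request:
{"method": "carry_out", "body": {
  "plan": "0.026 -0.097 0 0 0 -0.5;0.026 -0.097 0 0 0 -0.5;0.026 -0.097 0 0 0 -0.5;0.026 -0.097 0 0 0 -0.5;0.026 -0.097 0 0 0 -0.5;0.026 -0.097 0 0 0 -0.5;0.026 -0.097 0 0 0 -0.5;0.026 -0.097 0 0 0 -0.5"
}}

```text
time_s: 4.25
eef_pos: [0.4851, 0.1885, 0.0635]
eef_rot: [0.0, 0.375, 0.927, 0.0]
wrist_force: [1.4, 2.5, -0.0]
opening: -0.001
grasp_force: 0.7
```

Request:
{"method": "carry_out", "body": {
  "plan": "0.026 -0.097 0 0 0 -0.5;0.026 -0.097 0 0 0 -0.5;0.026 -0.097 0 0 0 -0.5;0.026 -0.097 0 0 0 -0.5;0.026 -0.097 0 0 0 -0.5;0.026 -0.097 0 0 0 -0.5;0.026 -0.097 0 0 0 -0.5;0 0 0 0 0 0"
}}

```text
time_s: 4.92
eef_pos: [0.4631, 0.1702, 0.0634]
eef_rot: [0.0, 0.208, 0.978, 0.0]
wrist_force: [0.1, -0.4, -0.8]
opening: 0.001
grasp_force: 0.0
```

```bash
python3 - <<'E'
from h import *
c=snap('wrist','wrist3'); s=snap('scene','scene3')
o=ctrl.get_obs(); p=o['eef_pos'][:2]-[.524,.118]
print(o['time_s'],np.hypot(*p),np.degrees(np.arctan2(p[1],p[0])),Rn.from_quat(np.roll(o['eef_rot'],-1)).as_matrix().round(3))
a=c['pixels'][:,:,::-1]; b=cv2.resize(s['pixels'][120:280,180:420,::-1],None,fx=3,fy=3)
cv2.imwrite('pics/s3.png',b)
E
```

```text
5.0167 0.08003269772459617 139.15698746065212 [[-0.912  0.41   0.   ]
 [ 0.41   0.912 -0.   ]
 [-0.     0.    -1.   ]]
```

View pics/s3.png

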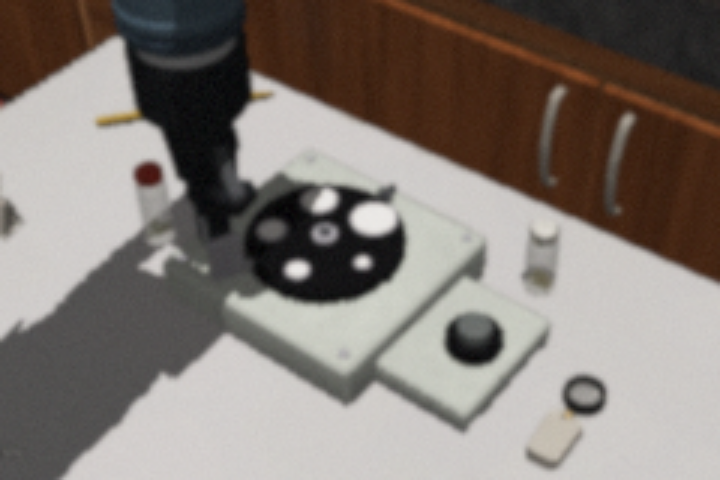

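The big window is at (374,219), hub at (324,234) and pointer at (387,192) in this crop. There's a small rotation left, which I'll measure on the 52 mm plane.

```bash
cat > ang.py <<'E'
from h import *
from scipy.optimize import least_squares
def windows(s,pts):
    # pts: approx crop pixel of windows -> refined centroid by local threshold of bright blob on black disc
    g=cv2.cvtColor(s['pixels'],cv2.COLOR_RGB2GRAY); out=[]
    for u,v in pts:
        n,l,st,ce=cv2.connectedComponentsWithStats((g>70).astype('uint8'))
        k=l[int(round(v)),int(round(u))]; out.append((ce[k],st[k,4]))
    return out
E
python3 - <<'E'
from ang import *
s=dict(np.load('pics/scene3.npz'))
cp=lambda u,v:(180+u/3-.33,120+v/3-.33)
H=onz(s,*cp(324,234),.056)
for n,p in [('big',cp(374,219)),('w14',cp(297,270)),('w9',cp(362,262)),('w19',cp(271,230)),('w25',cp(322,200))]:
    (c,a),=windows(s,[p]); 
    for q in (p,c):
        P=onz(s,*q,.052); d=P-H; print(n,np.round(q,1),a,P[:2].round(4),np.hypot(*d[:2]).round(4),np.degrees(np.arctan2(d[1],d[0])).round(1))
print('hub',H); 
for z in(.04,.046): print('ptr',onz(s,*cp(387,191),z))
for n,u,v,z in [('TR',485,240,.04),('BR',345,372,.04),('BL',226,305,.04),('top',312,150,.04),('cR',549,322,.024),('cB',463,416,.024),('cL',380,358,.024),('btnTop',475,327,.034),('vb',545,230,.062)]: print(n,onz(s,*cp(u,v),z).round(4))
E
```

```text
big [304.3 192.7] 88526 [0.5604 0.1025] 0.0416 -24.5
big [265.2 282.7] 88526 [0.327  0.0145] 0.2222 -151.7
w14 [278.7 209.7] 63 [0.4852 0.1146] 0.0378 -172.2
w14 [278.7 209.4] 63 [0.4858 0.115 ] 0.0372 -172.8
w9 [300.3 207. ] 34 [0.5188 0.0818] 0.0381 -95.7
w9 [300.3 206.9] 34 [0.5191 0.0822] 0.0377 -95.3
w19 [270.  196.3] 42 [0.5063 0.1572] 0.0409 113.6
w19 [270.2 196.3] 42 [0.5066 0.157 ] 0.0406 113.2
w25 [287.  186.3] 88526 [0.5544 0.1476] 0.0422 41.2
w25 [265.2 282.7] 88526 [0.327  0.0145] 0.2222 -151.7
hub [0.52263739 0.11973185 0.056     ]
ptr [0.60248739 0.12194222 0.04      ]
ptr [0.59705055 0.11776175 0.046     ]
TR [0.6006 0.029  0.04  ]
BR [0.4381 0.0346 0.04  ]
BL [0.4376 0.1414 0.04  ]
top [0.6075 0.2017 0.04  ]
cR [ 0.5704 -0.0465  0.024 ]
cB [ 0.4642 -0.0439  0.024 ]
cL [0.4726 0.0315 0.024 ]
btnTop [ 0.5277 -0.0108  0.034 ]
vb [ 0.6151 -0.0128  0.062 ]
```

Request:
{"method": "carry_out", "body": {
  "plan": "0.026 -0.097 0 0 0 -0.5;0.026 -0.097 0 0 0 -0.5;0.026 -0.097 0 0 0 -0.5;0.026 -0.097 0 0 0 -0.5;0.026 -0.097 0 0 0 -0.5;0.026 -0.097 0 0 0 -0.5;0.026 -0.097 0 0 0 -0.5;0 0 0 0 0 0"
}}

```text
time_s: 5.68
eef_pos: [0.4493, 0.1461, 0.0634]
eef_rot: [0.0, 0.035, 0.999, -0.0]
wrist_force: [-0.3, 0.6, 0.1]
opening: 0.002
grasp_force: 0.0
```

```bash
python3 - <<'E'
from h import *
s=snap('scene','scene4');c=snap('wrist','wrist4')
o=ctrl.get_obs(); p=o['eef_pos'][:2]-[.524,.118]
print(o['time_s'],o['eef_pos'],np.hypot(*p),np.degrees(np.arctan2(p[1],p[0])),o['wrist_force'])
b=cv2.resize(s['pixels'][160:250,230:350,::-1],None,fx=6,fy=6,interpolation=cv2.INTER_CUBIC)
cv2.imwrite('pics/s4.png',b)
E
```

```text
5.7833 [0.44917959 0.14629777 0.06332572] 0.07999285660111596 159.2829161406705 [-0.63467099  0.29120827  0.18618806]
```

View pics/s4.png

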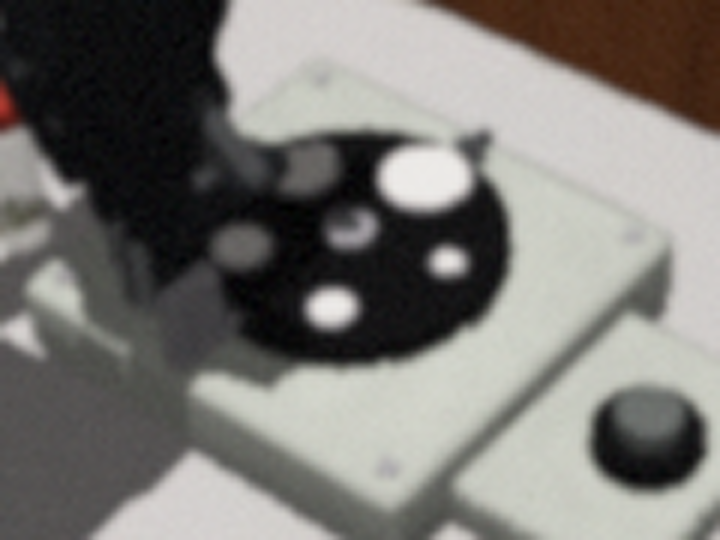

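Windows in this crop: big (425,178), then (308,166), (241,246), (332,307) and (449,261). Pointer is near (478,145), housing screws at (321,76), (632,233) and (388,467).

```bash
cat >> ang.py <<'E'
def fit(P):
    k=np.radians([0,72,144,216,288])
    f=lambda q:np.concatenate([q[0]+.04*np.cos(q[2]+k)-P[:,0],q[1]+.04*np.sin(q[2]+k)-P[:,1]])
    r=least_squares(f,[.524,.118,0],x_scale=[.01,.01,.1]); return r.x,np.abs(r.fun).max()
E
python3 - <<'E'
from ang import *
s=dict(np.load('pics/scene4.npz')); cp=lambda u,v:(230+u/6-.42,160+v/6-.42)
P=np.array([onz(s,*cp(*p),.052)[:2] for p in [(425,178),(308,166),(241,246),(332,307),(449,261)]])
x,e=fit(P); print('axis',x[:2].round(4),'deg',np.degrees(x[2]).round(2),'res',e)
A,B,C=[onz(s,*cp(*p),.04)[:2] for p in [(321,76),(632,233),(388,467)]]
for n,d in (('AB as -y',A-B),('BC as x',B-C)): print(n,d.round(4),np.degrees(np.arctan2(d[1],d[0])).round(2))
w=dict(np.load('pics/wrist0.npz'))
f=lambda u,v,z:onz(w,u,v,z,True)[:2]
pts=[(266,95),(303,68),(290,26),(245,28),(231,70)]
x,e=fit(np.array([f(u,v,.052) for u,v in pts])); print('wrist0',x[:2],np.degrees(x[2]),e)
d=f(338,58,.046)-x[:2]; print('yaw ptr',np.degrees(np.arctan2(d[1],d[0])))
# console front and housing edges from wrist0: gray edges lines
g=cv2.cvtColor(w['pixels'],cv2.COLOR_RGB2GRAY)
d=f(334,130,.04)-f(206,130,.04);print('screws',d,np.degrees(np.arctan2(d[1],d[0])))
b=cv2.resize(w['pixels'][0:210,190:390,::-1],(570,600),interpolation=cv2.INTER_CUBIC); cv2.imwrite('pics/w0c.png',b)
E
```

```text
axis [0.5256 0.1212] deg -7.11 res 0.0012991021653895318
AB as -y [0.0034 0.1536] 88.74
BC as x [ 0.1449 -0.0026] -1.02
wrist0 [0.52452118 0.11820067] -91.11279138079382 0.0006175109180849292
yaw ptr -1.267959858631434
screws [ 0.14255116 -0.00299617] -1.2040781525339754
```

View pics/w0c.png

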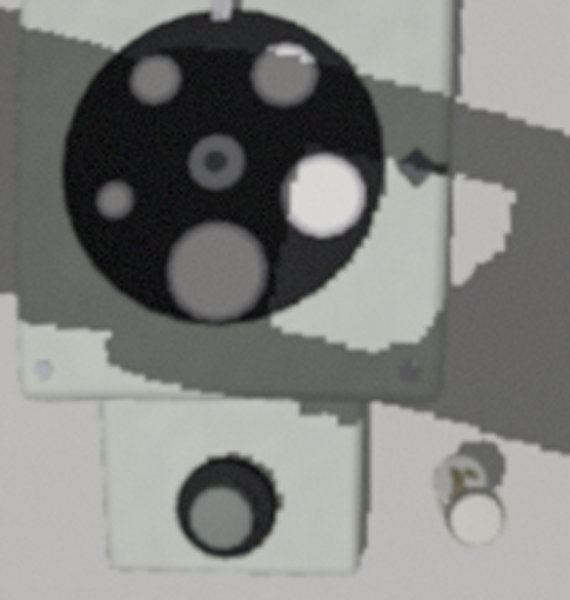

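The housing yaw is about −1.15° and the turret is at −7.1°, so it needs about 0.104 rad more.

Request:
{"method": "carry_out", "body": {
  "plan": "0.013 -0.05 0 0 0 -0.25;0.013 -0.05 0 0 0 -0.25;0.013 -0.05 0 0 0 -0.25;0.013 -0.05 0 0 0 -0.25;0 0 0 0 0 0;0 0 0 0 0 0;0 0 0 0 0 0;0 0 0 0 0 0"
}}

```text
time_s: 6.45
eef_pos: [0.4467, 0.1385, 0.0633]
eef_rot: [-0.0, -0.014, 1.0, -0.0]
wrist_force: [0.6, 0.5, -0.1]
opening: 0.003
grasp_force: 0.1
```

```bash
python3 - <<'E'
from h import *
o=ctrl.get_obs(); p=o['eef_pos'][:2]-[.524,.118]
print(o['eef_pos'],np.hypot(*p),np.degrees(np.arctan2(p[1],p[0])),o['wrist_force'])
E
```

```text
[0.44669463 0.13849744 0.06327162] 0.07997665783526985 165.1497950980451 [ 0.57603648  0.46552953 -0.06439701]
```

Request:
{"method": "carry_out", "body": {
  "plan": "0 0.2 0 0 0 0;0 0.3 0 0 0 0;0 0.2 0 0 0 0;0 0 -0.3 0 0 0;0 0 -0.6 0 0 0;0 0 -0.6 0 0 0;0 0 -0.6 0 0 0;0 0 -0.6 0 0 0"
}}

```text
time_s: 7.12
eef_pos: [0.4454, 0.1669, 0.1723]
eef_rot: [-0.0, -0.015, 1.0, -0.0]
wrist_force: [0.7, 0.4, -0.3]
opening: -0.003
grasp_force: 0.0
```

Request:
{"method": "carry_out", "body": {
  "plan": "0 0 0 0 0 1;0 0 0 0 0 1;0 0 0 0 0 1;0 0 0 0 0 1;0 0 0 0 0 1;0 0 0 0 0 1;0 0 0 0 0 1;0 0 0 0 0 1"
}}

```text
time_s: 7.78
eef_pos: [0.4457, 0.1669, 0.1712]
eef_rot: [-0.0, 0.378, 0.926, -0.0]
wrist_force: [-1.2, -0.9, -0.1]
opening: 0.002
grasp_force: 0.0
```

Request:
{"method": "carry_out", "body": {
  "plan": "0 0 0 0 0 1;0 0 0 0 0 1;0 0 0 0 0 1;0 0 0 0 0 1;0 0 0 0 0 1;0 0 0 0 0 1;0 0 0 0 0 1;0 0 0 0 0 1"
}}

```text
time_s: 8.45
eef_pos: [0.4456, 0.1669, 0.1712]
eef_rot: [-0.0, 0.709, 0.705, -0.0]
wrist_force: [0.1, -0.0, -0.1]
opening: -0.003
grasp_force: 0.0
```

Request:
{"method": "carry_out", "body": {
  "plan": "-0.6 0.25 0 0 0 0;-0.6 0.25 0 0 0 0;-0.6 0.25 0 0 0 0;-0.6 0.25 0 0 0 0;-0.6 0.25 0 0 0 0;-0.6 0.25 0 0 0 0;-0.6 0.25 0 0 0 0;-0.4 0.15 0 0 0 0"
}}

```text
time_s: 9.12
eef_pos: [0.5228, -0.0192, 0.1713]
eef_rot: [0.0, 0.707, 0.707, -0.0]
wrist_force: [-0.8, -0.3, 0.5]
opening: -0.005
grasp_force: 0.0
```

Request:
{"method": "carry_out", "body": {
  "plan": "0 0 0 0 0 0;0 0 0 0 0 0;0 0 0 0 0 0;0 0 0 0 0 0;0 0 0 0 0 0;0 0 0 0 0 0;0 0 0 0 0 0;0 0 0 0 0 0"
}}

```text
time_s: 9.78
eef_pos: [0.5218, -0.0172, 0.1714]
eef_rot: [0.0, 0.707, 0.707, 0.0]
wrist_force: [0.2, -0.8, 0.3]
opening: -0.002
grasp_force: 0.0
```

```bash
python3 - <<'E'
from h import *
w=snap('wrist','wrist5'); print(ctrl.get_obs()['eef_pos'])
H=onz
# pixel box round the turret
R,t=w['R'],w['t']
X=R@np.array([.5245,.118,.052])+t; th=np.arctan2(np.hypot(X[0],X[1]),X[2]); f=w['mtx'][0,0]
u,v=w['mtx'][:2,2]+f*th*X[:2]/np.hypot(X[0],X[1]); print(u,v)
u0,v0=max(0,int(u)-110),max(0,int(v)-90); print(u0,v0)
cv2.imwrite('pics/w5c.png',cv2.resize(w['pixels'][v0:v0+165,u0:u0+220,::-1],(770,578),interpolation=cv2.INTER_CUBIC))
E
```

```text
[ 0.52180876 -0.01738193  0.17134375]
318.47851480171755 27.625798064391972
208 0
```

View pics/w5c.png

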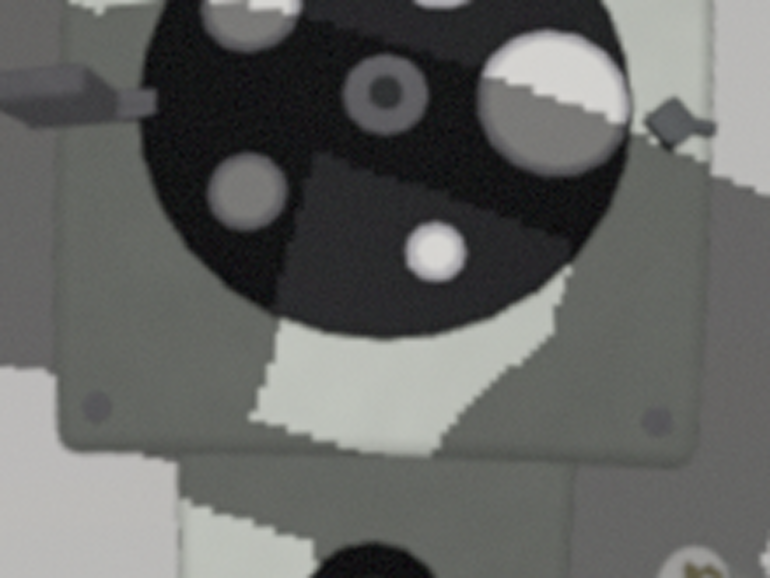

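Big window (555,104), 9 mm window (436,251), 14 mm window (247,191), pointer diamond (674,124), screws (97,408) and (657,421) in this crop.

```bash
cat > m5.py <<'E'
from ang import *
w=dict(np.load('pics/wrist5.npz'))
f=lambda u,v,z:onz(w,208+u/3.5-.36,v/3.5-.36,z,True)[:2]
B,N,F=f(555,104,.052),f(436,251,.052),f(247,191,.052)
k=np.radians([0,288,216]);P=np.array([B,N,F])
r=least_squares(lambda q:np.concatenate([q[0]+.04*np.cos(q[2]+k)-P[:,0],q[1]+.04*np.sin(q[2]+k)-P[:,1]]),[.524,.118,0],x_scale=[.01,.01,.1])
ax=r.x[:2]; d=lambda v:np.degrees(np.arctan2(v[1],v[0])).round(2)
print('axis',ax,'turret',np.degrees(r.x[2]).round(2),np.abs(r.fun).max())
p=f(674,124,.046); print('ptr',p,np.hypot(*(p-ax)),d(p-ax),'ptr@z.043',d(f(674,124,.043)-ax),'screws',d(f(657,421,.04)-f(97,408,.04)),'big',d(B-ax))
h=f(386,94,.057);print('hub',h,d(B-h),d(p-h))
y=np.radians(-1.2);print('button',ax+.135*np.array([np.sin(y),-np.cos(y)]))
E
python3 m5.py
```

```text
axis [0.52408673 0.11850629] turret -1.06 0.0001956678025472891
ptr [0.59492237 0.11589594] 0.07088372385035488 -2.11 ptr@z.043 -1.61 screws -1.4 big -1.25
hub [0.5240219  0.11791664] -0.4 -1.63
button [ 0.5212595 -0.0164641]
```

The turret is within about 0.5° of the pointer line and the tool stands over the button. Next I need the button height, triangulated from two views.

```bash
python3 - <<'E'
from h import *
w=dict(np.load('pics/wrist0.npz')); s=dict(np.load('pics/scene4.npz'))
a,u=ray(w,190+220/2.85-.3,518/2.857-.3,True); b,v=ray(s,230+650/6-.42,160+412/6-.42)
k=np.linalg.lstsq(np.c_[u,-v],b-a,rcond=None)[0]; print(a+k[0]*u,b+k[1]*v)
E
```

```text
[ 0.52018191 -0.01600655  0.04542355] [ 0.51973634 -0.01545979  0.04533858]
```

Request:
{"method": "carry_out", "body": {
  "plan": "0.02 -0.02 0.4 0 0 0;0 0 0.6 0 0 0;0 0 0.6 0 0 0;0 0 0.5 0 0 0;0 0 0.4 0 0 0;0 0 0.2 0 0 0;0 0 0.1 0 0 0;0 0 0 0 0 0"
}}

```text
time_s: 10.5
eef_pos: [0.5208, -0.0168, 0.0588]
eef_rot: [-0.0, 0.707, 0.707, -0.0]
wrist_force: [-0.2, -0.4, -0.1]
opening: -0.004
grasp_force: 0.0
```

Request:
{"method": "carry_out", "body": {
  "plan": "0 0 0.04 0 0 0;0 0 0.04 0 0 0;0 0 0.04 0 0 0;0 0 0.04 0 0 0;0 0 0.04 0 0 0;0 0 0.04 0 0 0;0 0 0 0 0 0;0 0 0 0 0 0"
}}

```text
time_s: 11.17
eef_pos: [0.521, -0.0168, 0.0496]
eef_rot: [-0.0, 0.707, 0.707, -0.0]
wrist_force: [0.3, -0.0, 0.1]
opening: -0.002
grasp_force: 0.0
```

Request:
{"method": "carry_out", "body": {
  "plan": "0 0 0.03 0 0 0;0 0 0.03 0 0 0;0 0 0.03 0 0 0;0 0 0.03 0 0 0;0 0 0.03 0 0 0;0 0 0.02 0 0 0;0 0 0 0 0 0;0 0 0 0 0 0"
}}

```text
time_s: 11.83
eef_pos: [0.5211, -0.0169, 0.0429]
eef_rot: [0.0, 0.707, 0.707, -0.0]
wrist_force: [-0.4, 0.1, 2.4]
opening: -0.002
grasp_force: 1.2
```

Request:
{"method": "carry_out", "body": {
  "plan": "0 0 0.025 0 0 0;0 0 0.025 0 0 0;0 0 0.025 0 0 0;0 0 0.025 0 0 0;0 0 0 0 0 0;0 0 0 0 0 0;0 0 0 0 0 0;0 0 0 0 0 0"
}}

```text
time_s: 12.5
eef_pos: [0.5212, -0.0169, 0.0399]
eef_rot: [0.0, 0.707, 0.707, -0.0]
wrist_force: [-4.7, -0.0, 13.4]
opening: -0.004
grasp_force: 6.5
```

The force jumped to 13 N and the tool stopped descending, so the button is right down. Now I'll rise clear.

Request:
{"method": "carry_out", "body": {
  "plan": "0 0 -0.05 0 0 0;0 0 -0.1 0 0 0;0 0 -0.2 0 0 0;0 0 -0.5 0 0 0;0 0 -0.6 0 0 0;0 0 -0.6 0 0 0;0 0 -0.6 0 0 0;0 0 -0.6 0 0 0"
}}

```text
time_s: 13.17
eef_pos: [0.5207, -0.0168, 0.1702]
eef_rot: [-0.0, 0.707, 0.707, -0.0]
wrist_force: [0.8, 0.4, -0.4]
opening: -0.0
grasp_force: 0.0
```

Request:
{"method": "carry_out", "body": {
  "plan": "0 0 0 0 0 0;0 0 0 0 0 0;0 0 0 0 0 0;0 0 0 0 0 0;0 0 0 0 0 0;0 0 0 0 0 0;0 0 0 0 0 0;0 0 0 0 0 0"
}}

```text
time_s: 13.83
eef_pos: [0.5208, -0.0168, 0.1684]
eef_rot: [-0.0, 0.707, 0.707, -0.0]
wrist_force: [0.1, 0.0, -0.8]
opening: -0.001
grasp_force: 0.0
```

```bash
python3 - <<'E'
from h import *
c=snap('wrist','wrist6'); print(ctrl.get_obs()['eef_pos'],ctrl.get_obs()['wrist_force'])
E
```

```text
[ 0.52092888 -0.0168318   0.16856831] [ 0.33957585 -0.57764523  1.0664349 ]
```

View pics/wrist6.png

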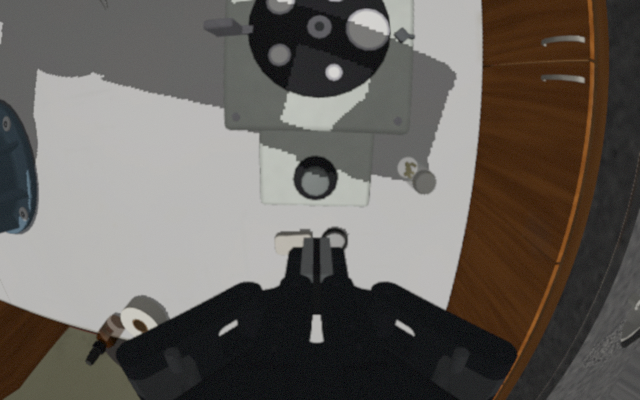

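The big window (368,29) is in line with the pointer (403,35), the button (316,180) is up again, and the white-capped vial (423,181) and loupe (320,240) are where they were.

```bash
python3 -c "
from bench import ctrl
print(ctrl.hand_in())"
```

```text
the job is handed in; nothing more can be done
None
```

I turned the turret so its largest window lines up with the pointer (within about 0.5° by camera), then pressed the lamp button right down (13 N at the stop) and let it spring back up; I never touched the vials or the loupe, and I've handed the job in without seeing a verdict.

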